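Turn on the condenser's cooling water

TASK

The evaporator's condenser needs cooling water: turn the ball valve with the blue lever fully on, pushing its lever through the quarter turn to the stop so that it lies in line with its pipe. Leave the yellow and the red valve levers as they are, then let go and back off.

Things in the scene. Friction and masses are not known exactly. Their poses are not given: they have to be found in the camera images.
- water_valve: Cooling-water valve fixed to the bench: level copper pipe, 22 mm thick, axis 60 mm up, on two legs 170 mm apart (elbow tops 75 mm); brass valve in the middle (top 79 mm, stem above); BLUE lever on top. Origin: on the bench under the lever's pivot. z up and the pivot axis; x along the pipe, pointing to the robot's right (world -y) within 25 degrees, so -y points roughly at the robot.
- water_handle (a joint): Blue lever's angle, rad: 0 shut, along the valve's -y, square to the pipe; turns anticlockwise seen from above to 1.571 fully on, along +x, over the pipe; hard stops. Starts at 0 to 0.3. Dry friction 0.35 N m, no spring: stays where left. Lever reaches 115 mm from the pivot; blue sleeve 40 to 115 mm out, 18 mm wide, 98 to 112 mm above the bench, clear below but for the pipe.
- gas_handle_tip (a point): Outer end of the YELLOW lever of a like valve, 105 mm above the bench, 115 mm from its pivot; shut or a little open. Leave alone.
- vacuum_handle_tip (a point): Outer end of the RED lever of a like valve, 105 mm above the bench, 115 mm from its pivot; fully or nearly on. Leave alone. The three valves stand in a row across the bench in any order, pivots at least 240 mm apart.
Things that resemble listed ones, but are neither listed nor needed, are in the scene too. What is shaped like the water_valve but purple is not meant.

How it is judged:
By the outcome, as a careful person would: the job done as asked, in the order asked, and still so for the second after the job is handed in, with the robot touching nothing.
It also fails if it takes over 35 s, if anything falls off the work surface, if the arm or the gripper's body presses on something with over 40 N, if the wrist force passes 120 N, or if a joint passes its speed limit or range.

ROBOT

A 7-joint arm with a two-finger parallel gripper is mounted at the origin on the work surface. World frame = base frame: x ahead of the robot, y to its left, z up, the work surface at z = 0. Lengths are in m, angles in rad, forces in N, time in s.
With the tool pointing down it reaches from about 0.425 to 0.875 m from the base axis. Payload 8.4 kg.
Tool frame: the origin (TCP) lies at the very end of the fingers, on their centre line; the grasp point (between the pads) lies 19 mm behind it; z points along the fingers, y is the line along which they close (so a half turn about z gives the same grasp; the last joint's range is limited). The gripper opens to 87 mm and grips with 3 to 60 N. Pads are 19 mm wide; open, the fingers measure 117 mm over their backs; the gripper's body (75 mm by 190 mm) begins 51 mm behind the grasp point.
Start: joints at [1.206, 0.333, 0.04, 1.465, -0.013, 1.343, -0.059], TCP at [0.171, -0.627, 0.223] pointing down, gripper open.
Joint ranges: [-2.58, 2.58], [-0.38, 2.09], [-1.3, 1.39], [0.25, 2.4], [-1.5, 4.64], [0.08, 2.09], [-2.65, 2.65]. Speed limits (rad/s): [2.22, 2.22, 2.79, 2.79, 3.14, 3.14, 3.14].

INTERFACE

Orientations are given as a 3x3 rotation matrix whose columns are the frame's x, y, z axes.
In Python, from rig import status, viewer, order gives the robot as it stands.
- The arm moves only by the tool move_arm, never from a script. Its argument "moves" is text: rows parted by semicolons, each of 7 numbers parted by spaces: the shift along the tool's x, y, z in mm, then the turn, a rotation vector about the tool's x, y, z in degrees, then the closure in counts, from 0 (fully open) to 255 (shut). In form: tx ty tz wx wy wz hand; .... A call has 1 to 12 rows; each row shifts and turns the commanded pose from where the row before left it, along the tool's axes as they then stand; what a row does not reach is not made up. A row lasts 1/10 s, in which the tool goes at most 50 mm and 8.59 degrees, less where a joint would pass 70% of its speed; a pose out of reach is approached as far as the arm can. A call is refused whole if a number of a shift passes 50 or a number of a turn 8.59, either way. A call with a gripper value outside its range is refused whole. The fingers move at their own pace and stop on an object; "grip_force" is the grip in N (left out, the last holds). Time passes only in rows, so rows that do not move let the fingers close. It gives the time, the measured TCP pose, the force, the opening and the grip force at its end, in the units of the state.
- status.get_state(): the state, without advancing time (a new reading comes with each control period).
- viewer.read_camera(name): name is "side" or "top" or "wrist"; returns the picture (384x512x3 uint8, red, green, blue); there is no depth.
- viewer.get_calibration(name): a dict with "fovy" (degrees; the focal length in pixels is half the picture's height over the tangent of half this angle, whatever the lens; pixels are square), "cx", "cy" (the principal point, pixels), "dist_coeffs" ([k1, k2, p1, p2, k3] as OpenCV has them; the pictures are not rectified), "world_from_camera" (4x4, takes a point from camera to world coordinates); the wrist camera has in their place "tool_from_camera" (4x4, takes a point from camera to tool coordinates, whose origin is the TCP and whose axes are the flange's). Camera axes: x right, y down, z forward; pixel columns grow to the right and rows downward; lengths in m; the calibration is good to about 2 mm. A picture is of the moment at which its call begins: read the wrist's pose just before it. get_calibration takes no time and is no camera call.
- order.hand_in(): hands the job in; it is judged then, once.
The state is a dict: "clock": time; "joint_positions": joint angles; "joint_velocities": joint speeds; "joint_efforts": joint torques, N m; "tcp_pos": TCP position; "tcp_rot": TCP orientation; "force": force on the tool from outside, world axes, zero at the start; "wrist_torque": the same for the moment, N m; "width": opening from 0.0 (shut) to 1.0 (fully open); "grip_force": force on a finger pad.
Only numpy, scipy, OpenCV 4.12 (cv2) and the standard library are available. Lean on these libraries where they do the work, as an engineer would, in place of code of your own. Each camera call takes 0.05 s, during which the arm holds its last target. There are 200 camera calls.

## Working session

There is one attempt and no reset: what is moved stays moved. The work goes in short steps, Python scripts to look and compute and a tool call to move; the robot and the scene stay as the last step left them, time stands still between calls to the robot, and variables do not carry over. Pictures are saved under pics/ and viewed, at most 10 in all, crops included, and the job is handed in when it is done.

Besides the shell and the picture viewer there is one more tool, called after "Emit:" as a command line: name --argument value ..., lists and objects as JSON in quotes. move_arm: Moves the arm, as the interface text tells. Its arguments: {"type":"object","properties":{"moves":{"type":"string"},"grip_force":{"type":"number"}},"required":["moves"]}

```bash
mkdir -p pics; cat > h.py <<'E'
import numpy as np, cv2
from rig import status, viewer, order
def ray(name,uv,z):
    c=viewer.get_calibration(name); f=192/np.tan(np.radians(c["fovy"]/2))
    K=np.array([[f,0,c["cx"]],[0,f,c["cy"]],[0,0,1.]])
    p=cv2.undistortPoints(np.array(uv,float).reshape(-1,1,2),K,np.array(c["dist_coeffs"],float)).reshape(-1,2)
    T=np.array(c["world_from_camera"]); d=np.c_[p,np.ones(len(p))]@T[:3,:3].T; o=T[:3,3]
    return o+d*((z-o[2])/d[:,2])[:,None]
E
python3 - <<'E'
from h import *
s=status.get_state(); print(s["clock"],s["tcp_pos"],np.round(s["tcp_rot"],3),s["width"])
a=viewer.read_camera("top");b=viewer.read_camera("side")
np.save("top.npy",a);np.save("side.npy",b)
cv2.imwrite("pics/top.png",a[:,:,::-1]);cv2.imwrite("pics/side.png",b[:,:,::-1])
h=cv2.cvtColor(a,cv2.COLOR_RGB2HSV)
m=cv2.inRange(h,(95,110,50),(128,255,255))
n,l,st,ce=cv2.connectedComponentsWithStats(m)
for i in range(1,n):
    if st[i,4]>40:
        r=cv2.minAreaRect(np.argwhere(l==i)[:,::-1].astype(np.float32)); bp=cv2.boxPoints(r)
        print(st[i],ce[i],np.round(ray("top",bp,.112),3).tolist())
E
```

```text
0.0 [ 0.17054757 -0.62673981  0.22164053] [[ 0.965  0.263 -0.001]
 [ 0.263 -0.965  0.002]
 [-0.    -0.002 -1.   ]] 0.9990554333899506
[ 17 131  17  19 241] [ 24.99585062 139.95435685] [[0.634, 0.688, 0.112], [0.673, 0.647, 0.112], [0.634, 0.605, 0.112], [0.596, 0.646, 0.112]]
[300 174   7  24 132] [302.96212121 185.50757576] [[0.425, -0.218, 0.112], [0.494, -0.225, 0.112], [0.492, -0.241, 0.112], [0.423, -0.234, 0.112]]
[389 235   9  25 150] [392.77333333 247.14      ] [[0.235, -0.47, 0.112], [0.306, -0.483, 0.112], [0.303, -0.5, 0.112], [0.233, -0.487, 0.112]]
```

View pics/top.png

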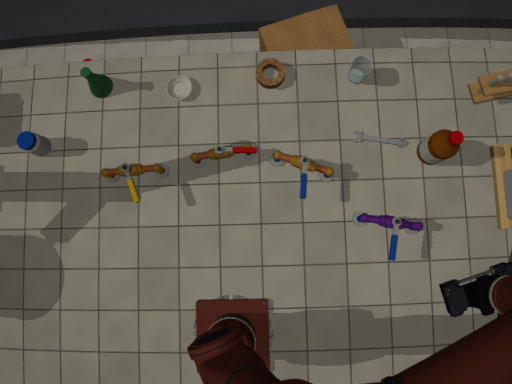

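View pics/side.png

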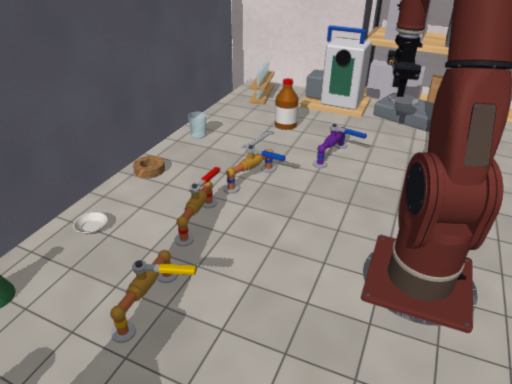

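The top view shows the blue lever on the copper pipe: pivot at about (305,162), tip (303,197), elbows (278,158) and (330,173). The red valve is to its left with its tip at (256,150), and yellow is at far left. The purple decoy at (392,230) also has a blue lever. The side view agrees, with the real one at (250,155).

```bash
python3 - <<'E'
from h import *
a=np.load("top.npy")
cv2.imwrite("pics/crop.png",cv2.resize(a[140:210,250:350,::-1],None,fx=8,fy=8,interpolation=cv2.INTER_CUBIC))
el=ray("top",[(278,157.5),(329.5,173)],.07)
print(el, np.degrees(np.arctan2(*(el[1]-el[0])[[1,0]])), el.mean(0))
h=cv2.cvtColor(np.load("side.npy"),cv2.COLOR_RGB2HSV)
m=cv2.inRange(h,(95,110,50),(128,255,255)); m[:140]=0; m[175:]=0; m[:,:240]=0; m[:,300:]=0
p=np.argwhere(m)[:,::-1].astype(np.float32); bp=cv2.boxPoints(cv2.minAreaRect(p))
print(bp,np.round(ray("side",bp,.105),3), ray("side",[p.mean(0)],.105))
print(ray("top",[(305,161.5)],.115),ray("top",[(256,150)],.105))
E
```

```text
[[ 0.55425292 -0.15972405  0.07      ]
 [ 0.50054195 -0.31715411  0.07      ]] -108.8382855772645 [ 0.52739744 -0.23843908  0.07      ]
[[259.9412  160.2353 ]
 [262.4706  150.11766]
 [284.82358 155.70589]
 [282.29416 165.82353]] [[ 0.482 -0.189  0.105]
 [ 0.499 -0.25   0.105]
 [ 0.426 -0.245  0.105]
 [ 0.412 -0.186  0.105]] [[ 0.45762218 -0.22732324  0.105     ]]
[[ 0.5300214 -0.2381025  0.115    ]] [[ 0.5721387  -0.09272936  0.105     ]]
```

View pics/crop.png

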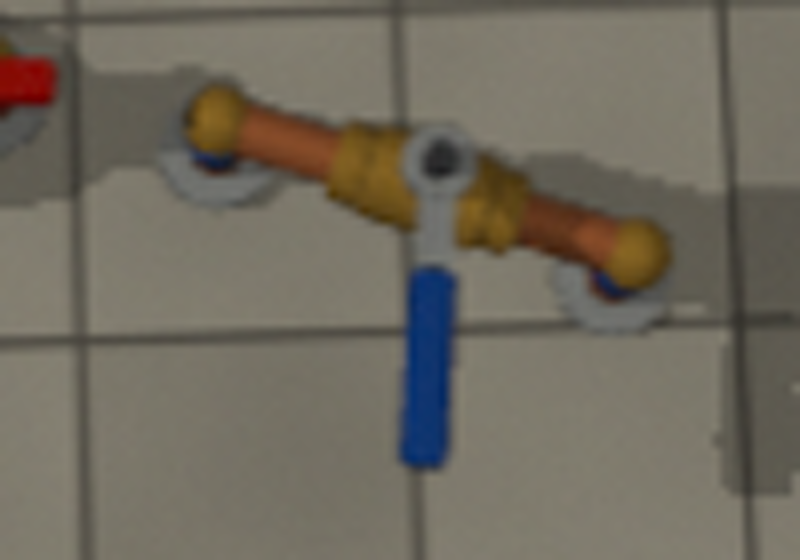

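```bash
cat > plan.py <<'E'
from h import *
s=status.get_state(); R=np.array(s["tcp_rot"]); p=np.array(s["tcp_pos"])
P=np.array([.532,-.238]); u=lambda d:np.array([np.cos(np.radians(d)),np.sin(np.radians(d))])
w=[np.r_[P+.09*u(172)-.05*u(262),.22],np.r_[P+.09*u(172)-.05*u(262),.09]]
w+=[np.r_[P+.09*u(t)-.026*u(t+90),.09] for t in range(174,252,7)]
for x in w: print(np.round(x,3),np.round(R.T@(x-p)*1000,1)); p=x
E
python3 plan.py
```

```text
[ 0.45  -0.176  0.22 ] [ 387.9 -361.6    2.2]
[ 0.45  -0.176  0.09 ] [  0.    0.2 130. ]
[ 0.445 -0.203  0.09 ] [-11.5  24.6  -0. ]
[ 0.442 -0.214  0.09 ] [-6.4  9.5 -0. ]
[ 0.439 -0.225  0.09 ] [-5.2 10.2 -0. ]
[ 0.438 -0.236  0.09 ] [-3.9 10.8 -0. ]
[ 0.439 -0.248  0.09 ] [-2.5 11.2 -0. ]
[ 0.441 -0.259  0.09 ] [-1.2 11.4 -0. ]
[ 0.444 -0.27   0.09 ] [ 0.2 11.4 -0. ]
[ 0.448 -0.28   0.09 ] [ 1.6 11.3 -0. ]
[ 0.454 -0.29   0.09 ] [ 3. 11. -0.]
[ 0.461 -0.299  0.09 ] [ 4.3 10.6 -0. ]
[ 0.469 -0.307  0.09 ] [ 5.6 10.  -0. ]
[ 0.478 -0.315  0.09 ] [ 6.7  9.2 -0. ]
```

Emit:
move_arm --moves "33 -30 0 0 0 0 255;33 -30 0 0 0 0 255;33 -30 0 0 0 0 255;33 -30 0 0 0 0 255;33 -30 0 0 0 0 255;33 -30 0 0 0 0 255;33 -30 0 0 0 0 255;33 -30 0 0 0 0 255;33 -30 0 0 0 0 255;33 -30 0 0 0 0 255;33 -30 0 0 0 0 255;25 -32 0 0 0 0 255"

```text
clock: 1.3
tcp_pos: [0.451, -0.1739, 0.2224]
tcp_rot: [[0.965, 0.263, 0.0], [0.263, -0.965, 0.0], [0.0, -0.0, -1.0]]
force: [-0.1, 0.0, 0.4]
width: 0.027
grip_force: 0.0
```

```bash
python3 plan.py|head -3; python3 - <<'E'
from h import *
s=status.get_state(); print(s["clock"],s["tcp_pos"],s["width"],s["joint_positions"])
cv2.imwrite("pics/w1.png",viewer.read_camera("wrist")[:,:,::-1])
E
```

```text
[ 0.45  -0.176  0.22 ] [-1.6  1.6  2.4]
[ 0.45  -0.176  0.09 ] [ -0.   0. 130.]
[ 0.445 -0.203  0.09 ] [-11.5  24.6  -0. ]
1.3 [ 0.45098382 -0.17393883  0.22239964] 0.026783505436350778 [ 0.67220735  0.01465609 -0.39647986  1.83872957  0.00557082  1.28931693
 -1.03015073]
```

View pics/w1.png

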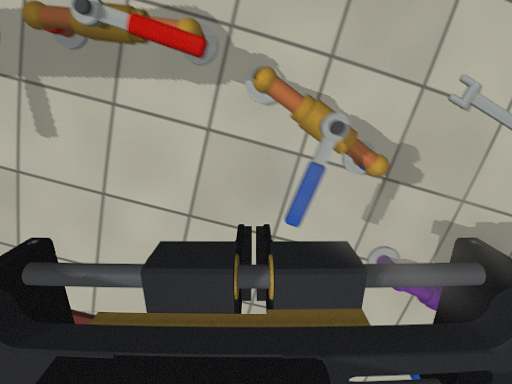

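The wrist view shows the closed fingertips at (253,232), with the blue lever to their right from tip (293,222) to pivot (338,128). That is the side I want to push from. I'll check these positions with the wrist camera.

```bash
python3 - <<'E'
from h import *
s=status.get_state(); c=viewer.get_calibration("wrist"); f=192/np.tan(np.radians(c["fovy"]/2))
T=np.eye(4);T[:3,:3]=s["tcp_rot"];T[:3,3]=s["tcp_pos"];T=T@np.array(c["tool_from_camera"])
K=np.array([[f,0,c["cx"]],[0,f,c["cy"]],[0,0,1.]])
p=cv2.undistortPoints(np.array([[293,223],[316,167],[338,127],[264,79],[377,165]],float).reshape(-1,1,2),K,np.array(c["dist_coeffs"],float)).reshape(-1,2)
d=np.c_[p,np.ones(5)]@T[:3,:3].T
print(np.round(T[:3,3]+d*((np.array([.112,.112,.115,.07,.07])-T[2,3])/d[:,2])[:,None],3))
E
```

```text
[[ 0.43  -0.218  0.112]
 [ 0.497 -0.221  0.112]
 [ 0.541 -0.228  0.115]
 [ 0.568 -0.146  0.07 ]
 [ 0.513 -0.303  0.07 ]]
```

Emit:
move_arm --moves "0 0 33 0 0 0 255;0 0 33 0 0 0 255;0 0 33 0 0 0 255;0 0 33 0 0 0 255;-6 12 0 0 0 0 255;-6 12 0 0 0 0 255;-6 9 0 0 0 0 255;-5 10 0 0 0 0 255;-4 11 0 0 0 0 255;-2 11 0 0 0 0 255"

```text
clock: 2.35
tcp_pos: [0.4395, -0.2473, 0.0915]
tcp_rot: [[0.965, 0.263, 0.001], [0.263, -0.965, -0.0], [0.001, 0.001, -1.0]]
force: [2.3, 6.2, 1.9]
width: 0.006
grip_force: 2.3
```

```bash
python3 - <<'E'
from h import *
print(status.get_state()["wrist_torque"])
cv2.imwrite("pics/w2.png",viewer.read_camera("wrist")[:,:,::-1])
E
```

```text
[ 1.03238254 -0.37180219  0.10826092]
```

View pics/w2.png

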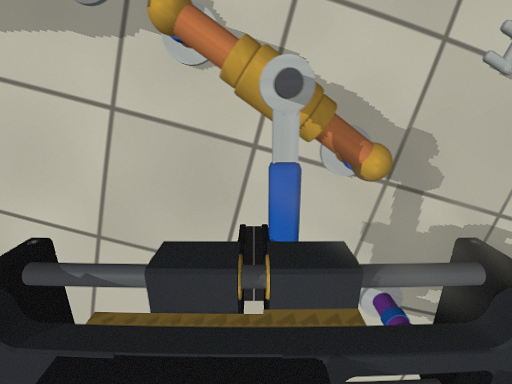

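The fingers touch the left side of the sleeve near its outer part. The lever now points straight down the image from the pivot at (289,83), with 56° still to go, so I'll continue the arc.

```bash
sed -i 's/\.532,-\.238/.537,-.232/; s/^w=.*/w=[]/; s/range(174,252,7)/range(196,261,7)/; s/\.09\*u/.087*u/' plan.py; python3 plan.py
```

```text
[ 0.446 -0.231  0.09 ] [ 11.4 -15.8   1.3]
[ 0.447 -0.242  0.09 ] [-2.4 10.8  0. ]
[ 0.449 -0.253  0.09 ] [-1. 11.  0.]
[ 0.452 -0.264  0.09 ] [ 0.3 11.1  0. ]
[ 0.456 -0.274  0.09 ] [ 1.7 11.   0. ]
[ 0.462 -0.283  0.09 ] [ 3.  10.7  0. ]
[ 0.469 -0.292  0.09 ] [ 4.3 10.2  0. ]
[ 0.477 -0.3    0.09 ] [5.5 9.6 0. ]
[ 0.485 -0.307  0.09 ] [6.6 8.9 0. ]
[ 0.495 -0.312  0.09 ] [7.7 8.  0. ]
```

Emit:
move_arm --moves "4 10 0 0 0 0 255;4 10 0 0 0 0 255;2 11 0 0 0 0 255;3 11 0 0 0 0 255;4 10 0 0 0 0 255"

```text
clock: 2.9
tcp_pos: [0.4685, -0.2915, 0.0898]
tcp_rot: [[0.965, 0.263, -0.003], [0.263, -0.965, 0.002], [-0.002, -0.002, -1.0]]
force: [-1.2, 5.6, 0.3]
width: 0.01
grip_force: 2.4
```

```bash
python3 - <<'E'
from h import *
cv2.imwrite("pics/w3.png",viewer.read_camera("wrist")[:,:,::-1])
E
```

```text
(no output)
```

View pics/w3.png

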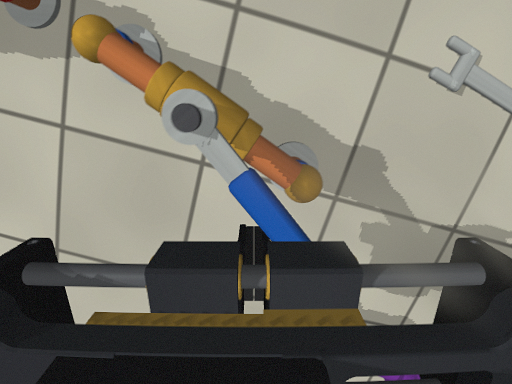

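The lever now runs from (187,117) to (300,240), about 17° short of the pipe line.

Emit:
move_arm --moves "6 9 0 0 0 0 255;6 7 0 0 0 0 255;2 2 0 0 0 0 255"

```text
clock: 3.25
tcp_pos: [0.4868, -0.3054, 0.0899]
tcp_rot: [[0.965, 0.263, -0.002], [0.263, -0.965, 0.001], [-0.002, -0.002, -1.0]]
force: [-2.9, 4.0, -0.1]
width: 0.002
grip_force: 2.1
```

Emit:
move_arm --moves "2 1 0 0 0 0 255;2 1 0 0 0 0 255"

```text
clock: 3.45
tcp_pos: [0.4883, -0.3058, 0.0895]
tcp_rot: [[0.965, 0.262, -0.007], [0.262, -0.965, 0.002], [-0.006, -0.004, -1.0]]
force: [-18.2, 8.3, 9.0]
width: 0.003
grip_force: 10.2
```

```bash
python3 - <<'E'
from h import *
cv2.imwrite("pics/w4.png",viewer.read_camera("wrist")[:,:,::-1])
E
```

```text
(no output)
```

View pics/w4.png

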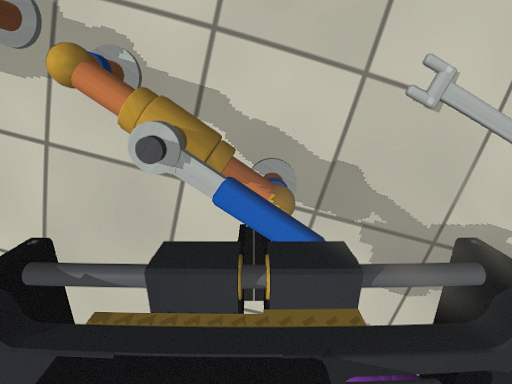

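The force jumped to about 22 N and the lever is parallel to the pipe, so it is at the stop. I'll back off away from the lever, then go up.

Emit:
move_arm --moves "-10 -8 0 0 0 0 255;-20 -15 0 0 0 0 255;0 0 -40 0 0 0 255;0 0 -45 0 0 0 255;0 0 -45 0 0 0 255;-10 -40 0 0 0 0 255;0 0 0 0 0 0 255;0 0 0 0 0 0 255"

```text
clock: 4.3
tcp_pos: [0.4364, -0.2565, 0.221]
tcp_rot: [[0.965, 0.263, 0.001], [0.263, -0.965, -0.002], [0.0, 0.002, -1.0]]
force: [0.3, -0.1, -0.7]
width: 0.005
grip_force: 0.0
```

```bash
python3 - <<'E'
from h import *
cv2.imwrite("pics/w5.png",viewer.read_camera("wrist")[:,:,::-1])
print(status.get_state()["force"])
E
```

```text
[-0.42917662 -0.2396008   0.87120988]
```

View pics/w5.png

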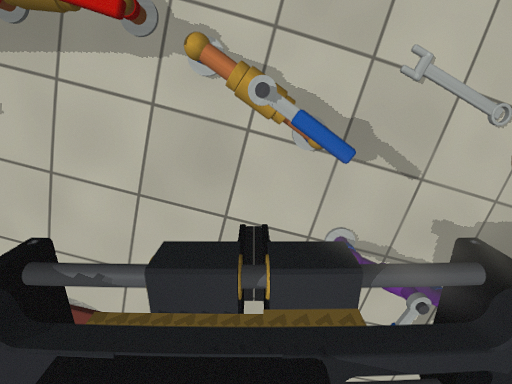

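The lever at (262,90) to (350,156) has a slope of about 37°, the same as the pipe, and it covers the right elbow. The gripper is clear.

```bash
python3 -c "
from rig import order
print(order.hand_in())"
```

```text
the job is handed in; nothing more can be done
None
```

The blue-lever water valve is fully on: I pushed the lever to its stop, in line with its pipe. The arm never touched the yellow or red levers, it has backed clear, and the job is handed in.

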